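# Seal and pump down the vacuum canister

### The arm

A 6-joint arm with a two-finger parallel gripper is mounted at the origin on the work surface. World frame = base frame: x ahead of the robot, y to its left, z up, the work surface at z = 0. Lengths are in m, angles in rad, forces in N, time in s.
With the tool pointing down it reaches from about 0.425 to 0.95 m from the base axis. Payload 3.5 kg.
Tool frame: the origin (TCP) lies at the very end of the fingers, on their centre line; the grasp point (between the pads) lies 19 mm behind it; z points along the fingers, y is the line along which they close (so a half turn about z gives the same grasp; the last joint's range is limited). The gripper opens to 85 mm and grips with 20 to 120 N. Pads are 22 mm wide; open, the fingers measure 114 mm over their backs; the gripper's body (76 mm by 85 mm) begins 54 mm behind the grasp point. The pads swing forward as they close: fully open they stand 13 mm farther back than shut.
Start: joints at [1.078, 0.286, 1.577, -0, 1.279, -0.15], TCP at [0.227, 0.636, 0.231] pointing down, gripper open.
Joint ranges: [-2.77, 2.77], [-0.9, 2.22], [0.21, 2.48], [-1.53, 4.67], [0.24, 2.81], [-2.84, 2.84]. Speed limits (rad/s): [2.79, 2.79, 3.14, 3.14, 3.14, 3.14].

### API

Orientations are given as a unit quaternion [x, y, z, w].
In Python, from plant import ctrl, optics, sign_off gives the robot as it stands.
- The arm moves only by the shell command python3 -m creep 'ROWS' [FORCE]. ROWS is JSON, a list of rows, each an object of numbers: "x", "y", "z": the shift along the tool's x, y, z in mm; "rx", "ry", "rz": the turn, a rotation vector about the tool's x, y, z in degrees; "grip": the opening, from 0 (shut) to 1 (fully open). In form: [{"x": .., "y": .., "z": .., "rx": .., "ry": .., "rz": .., "grip": ..}, ...]. A call has exactly 10 rows; each row shifts and turns the commanded pose from where the row before left it, along the tool's axes as they then stand; what a row does not reach is not made up. A row lasts 1/12 s, in which the tool goes at most 41.7 mm and 7.16 degrees, less where a joint would pass 70% of its speed; a pose out of reach is approached as far as the arm can. A call with a gripper value outside its range is refused whole. The fingers move at their own pace and stop on an object; FORCE is the grip in N (left out, the last holds). Time passes only in rows, so rows that do not move let the fingers close, or fill a call up. It gives the time, the measured TCP pose, the force, the opening and the grip force at its end, in the units of the state.
- ctrl.get_state(): the state, without advancing time (a new reading comes with each control period).
- optics.read_camera(name): name is "scene" or "top" or "wrist"; returns a dict with "color" (384x512x3 uint8, blue, green, red), "K" (3x3 intrinsics, pixels), "R" (3x3) and "t" (3): a world point X has camera coordinates R X + t. Camera axes: x right, y down, z forward; pixel columns grow to the right and rows downward; lengths in m; the calibration is good to about 2 mm. A picture is of the moment at which its call begins. There is no depth.
- sign_off(): hands the job in; it is judged then, once.
The state is a dict: "time": time; "qpos": joint angles; "dq": joint speeds; "joint_efforts": joint torques, N m; "eef_pos": TCP position; "tcp_rot": TCP orientation; "contact_force": force on the tool from outside, world axes, zero at the start; "wrist_torque": the same for the moment, N m; "opening": opening from 0.0 (shut) to 1.0 (fully open); "finger_force": force on a finger pad.
Only numpy, scipy, OpenCV 4.12 (cv2) and the standard library are available. Lean on these libraries where they do the work, as an engineer would, in place of code of your own. Each camera call takes 0.05 s, during which the arm holds its last target. There are 200 camera calls.

### The job

Close the vent of the large clear vacuum canister by pressing the loose square plug fully home and flush in the square pocket of its lid, and let go of it. Then take the hand pump, press its open mouth squarely down along the tilted valve nipple on the same lid until the valve's sprung sleeve snaps down to its stop, and finish while still gripping the pump and holding it down there: do not let go, because the spring pushes it off. Leave everything else on the shelf where it stands.

Things in the scene. Friction and masses are not known exactly. Their poses are not given: they have to be found in the camera images.
- canister: Large clear vacuum canister with a flat white lid, 140 mm along its x, 200 mm along its y; the lid's top is 112 mm above the shelf board, whose top is 16 mm above the worktop the robot stands on. It does not move when worked on. Origin: centre of its underside; z up, -x roughly towards the robot.
- pocket (a point): Square vent pocket in the canister's lid, 36 x 36 mm, 12 mm deep, its upper edges chamfered by 3 mm; the point is the centre of its mouth, level with the lid's top. z is up; its sides run along x and y, the canister's axes. It lies 55 mm from the lid's middle towards -y.
- nipple: Valve on that lid: steel nipple (16 mm diameter, coned tip) in a round sleeve (48 mm) on a grey boss (60 mm). z is the nipple's axis, outwards, leaning 20 degrees (0.35 rad) from vertical to the canister's -x. Origin: on the axis, level with the raised sleeve's top face, 34 mm above the lid's top, 55 mm from its middle towards +y. Beyond it the nipple is cylindrical for 16 mm and its tip ends at 26 mm.
- sleeve (a joint): How far the valve's sleeve is pressed in along the nipple's axis, m: 0 is up, 0.009 the stop. Sprung: 5 N to start, about 10 N at 2 mm, then it snaps through (about 5 N at 7 mm) and takes about 10 N at the stop. Snapped home beyond 0.0065; it comes up when let go.
- plug_grip (a point): Grasp point of the loose grey vent plug, 38 mm above its underside. Square base 32 x 32 mm, 12 mm high; on it an upright grip bar 12 mm thick along x, 28 mm long along y, 46 mm tall; z up. It stands on its base on the shelf board; about 50 g. It fits the pocket in any of the four quarter turns.
- plug_top (a point): Centre of the upper face of the plug's square base, 12 mm above its underside; flush with the lid when the plug is home. Axes as plug_grip.
- pump_grip (a point): Centre of the white grip of the hand vacuum pump, 77 mm above its mouth. The grip is 36 x 36 mm (flat sides along x and y), from 46 to 109 mm above the mouth; a steel cap ends at 111 mm. Below it a flange of 54 mm diameter (40 to 46 mm up), then the round coupler of 48 mm diameter. z: the pump's axis, up from the mouth. It stands mouth down on the shelf board; about 0.2 kg.
- pump_mouth (a point): Centre of the pump's open lower rim, on its axis. The coupler's bore is 21 mm in diameter and 40 mm deep; slid over the nipple, its rim (48 mm outside) bears on the sleeve. Axes as pump_grip.
- box_a: Smaller clear acrylic container with clip-on lid, 106 x 106 x 112 mm, far right; plain lid, bystander. Origin: centre of its underside.
- box_b: The same kind of container, far left; bystander. Origin: centre of its underside.
- pickle_dish: Black ceramic pickle dish, 96 mm across, 35 mm high, bystander. Origin: centre of its underside.
- plate: Orange melamine plate, 180 mm across, 20 mm high, bystander. Origin: centre of its underside.
- jar: Glass jar, 68 mm across, 100 mm high, bystander. Origin: centre of its underside.
- mug: White mug, 76 mm across without the handle, 85 mm high, bystander. Origin: centre of its underside.
- ladle: Steel ladle lying flat, bowl 72 mm across and 26 mm high, handle reaching 240 mm along its -x, bystander. Origin: under the bowl's centre.
Not all that is in view belongs to the job. Leave any purple look-alike of the part that bears plug_grip alone.

How it is judged:
By the outcome, as a careful person would: the job done as asked, in the order asked, and still so for the second after the job is handed in, while the arm keeps its last pose, push and grip.
It also fails if it takes over 67 s, if anything falls off the work surface, if the arm or the gripper's body presses on something with over 40 N, if the wrist force passes 120 N, or if a joint passes its speed limit or range.

## Working session

There is one attempt and no reset: what is moved stays moved. The work goes in short steps, Python scripts to look and compute and a shell command to move; the robot and the scene stay as the last step left them, time stands still between calls to the robot, and variables do not carry over. Pictures are saved under pics/ and viewed, at most 10 in all, crops included, and the job is handed in when it is done.

```bash
ls; mkdir -p pics; python3 - <<'E'
from plant import ctrl, optics
import cv2
for n in("scene","top"):
    c=optics.read_camera(n); cv2.imwrite(f"pics/{n}0.png",c["color"]); print(n,c["K"].tolist(),c["R"].tolist(),c["t"].tolist())
s=ctrl.get_state(); print(s)
E
```

```text
pics
scene [[444.7987713094316, 0.0, 259.3866348556888], [0.0, 444.7987713094316, 193.73670286952694], [0.0, 0.0, 1.0]] [[0.3036255152831742, 0.9526478529241773, -0.016541305510221975], [0.5958155212843353, -0.20338723738946696, -0.7769411150555471], [-0.7435155755367222, 0.22604357983812792, -0.6293559318448195]] [-0.16018912375732489, -0.20160678440638186, 1.7280007035929577]
top [[488.9686054277081, 0.0, 257.1935936483613], [0.0, 488.9686054277081, 190.1460357298475], [0.0, 0.0, 1.0]] [[-0.003937528511668506, -0.9999247831560325, 0.01161567473637184], [-0.9933065533630997, 0.002569995316856583, -0.11547937551784102], [0.11544083729399662, -0.011992629170983527, -0.9932419594088987]] [0.01804560718132772, 0.48897053668984486, 1.536267493333923]
{'time': 0.1, 'qpos': array([ 1.07799770e+00,  2.87127213e-01,  1.57800795e+00,  2.20837075e-05,
        1.27863414e+00, -1.50001704e-01]), 'dq': array([-0.00011803, -0.00315509, -0.00473032, -0.00043318, -0.00059227,
       -0.00037298]), 'joint_efforts': array([ 4.29353004e-04, -4.07294905e+01, -2.93699473e+01, -1.53712535e-04,
        3.39228369e-03, -1.54835999e-05]), 'eef_pos': array([0.22656797, 0.6352117 , 0.23006435]), 'tcp_rot': array([ 1.70563529e-01,  9.85346080e-01, -1.02925747e-03, -3.53826112e-04]), 'contact_force': array([-0.35573482,  0.2197939 , -0.16488608]), 'wrist_torque': array([ 0.02941296, -0.0298804 , -0.00088403]), 'finger_force': 0.0, 'opening': 0.9995422357431488}
```

View pics/scene0.png

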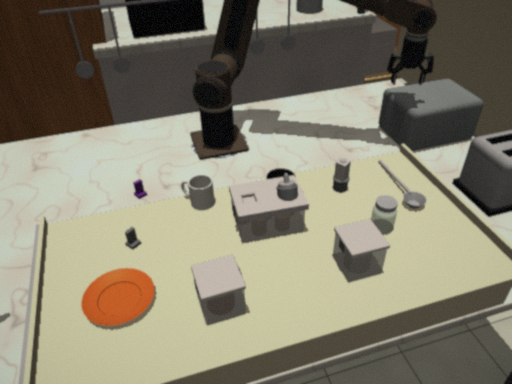

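View pics/top0.png

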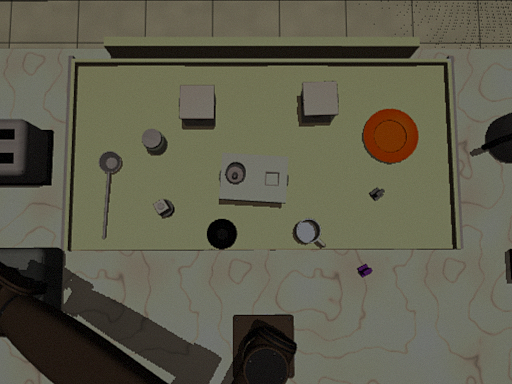

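The scene view shows the plug at about (132,238) and the pump at (342,175). In the top view the plug is at (377,193), the purple look-alike at (365,270), the pump at (163,207), the lid at about (253,178), the pocket at (272,179) and the valve at (235,173).

```bash
cat > h.py <<'E'
import numpy as np, cv2
from plant import ctrl, optics
from scipy.spatial.transform import Rotation as Ro
def plane(c,uv,z):
    uv=np.atleast_2d(np.array(uv,float)); d=np.c_[uv,np.ones(len(uv))]@np.linalg.inv(c["K"]).T@c["R"]
    o=-c["R"].T@c["t"]; return o+d*((z-o[2])/d[:,2])[:,None]
def proj(c,X):
    p=(np.atleast_2d(X)@c["R"].T+c["t"])@c["K"].T; return p[:,:2]/p[:,2:]
E
python3 - <<'E'
from h import *
c=optics.read_camera("top"); im=c["color"]
a=cv2.resize(im[145:215,205:305],None,fx=5,fy=5,interpolation=cv2.INTER_CUBIC)
b=cv2.resize(im[180:250,355:395],None,fx=5,fy=5,interpolation=cv2.INTER_CUBIC)
d=cv2.resize(im[185:225,145:185],None,fx=5,fy=5,interpolation=cv2.INTER_CUBIC)
out=np.zeros((600,700,3),np.uint8); out[:350,:500]=a; out[:350,500:700]=b[:350]; out[355:555,:200]=d
s=optics.read_camera("scene")["color"]
out[355:595,205:405]=cv2.resize(s[220:260,115:150],(200,240),interpolation=cv2.INTER_CUBIC)
out[355:595,410:590]=cv2.resize(s[150:200,322:362],(180,240),interpolation=cv2.INTER_CUBIC)
cv2.imwrite("pics/crop1.png",np.clip(out*1.7,0,255).astype(np.uint8))
hsv=cv2.cvtColor(im,cv2.COLOR_BGR2HSV)
for p in [(250,195),(225,195),(272,180),(215,180),(240,170)]: print(p,hsv[p[1],p[0]])
E
```

```text
(250, 195) [ 35  27 115]
(225, 195) [ 38  18 115]
(272, 180) [ 33  20 114]
(215, 180) [ 33  63 113]
(240, 170) [ 5 33 99]
```

View pics/crop1.png

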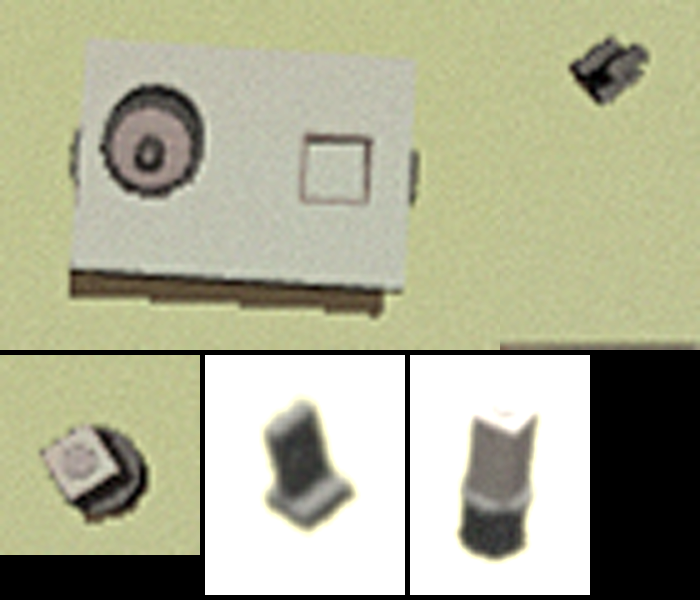

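The crop shows lid corners at crop pixels (87,38), (415,60), (402,292), (70,268), and pocket corners at (305,135), (371,137), (367,203), (300,200). The pump's top face is at about (82,465), turned about 35-40°. The plug stands turned about 40°.

```bash
python3 - <<'E'
from h import *
np.set_printoptions(precision=4,suppress=True)
c=optics.read_camera("top"); s=optics.read_camera("scene")
L=plane(c,np.array([(87,38),(415,60),(402,292),(70,268)])/5+[205,145]-.4,.128); print("lid",L,L.mean(0))
y=(L[0]-L[1])+(L[3]-L[2]); yaw=np.arctan2(-y[0],y[1]); print("yaw deg",np.degrees(yaw), np.linalg.norm(L[0]-L[1]),np.linalg.norm(L[0]-L[3]))
P=plane(c,np.array([(305,135),(371,137),(367,203),(300,200)])/5+[205,145]-.4,.128); print("pocket",P.mean(0))
R=Ro.from_euler('z',yaw).as_matrix(); print("pred pocket",L.mean(0)+R@[0,-.055,0],"nip",L.mean(0)+R@[0,.055,.034])
im=c["color"]; 
# pump top face corners
T=np.array([(82,423),(122,465),(90,505),(40,455)])/5.; T=T+[145,185-71]-.4
Q=plane(c,T,.127); print("pumptop",Q,Q.mean(0)); e=Q[0]-Q[1]; print(np.degrees(np.arctan2(e[1],e[0])),np.linalg.norm(e))
# plug rough
print("plug bar top",plane(c,np.array([[628-500,55]])/5.+[355,180]-.4,.074))
print("plug base",plane(c,np.array([[(570+605+650-35+0)/3-500,75]])/5.+[355,180]-.4,.028))
w=optics.read_camera("wrist"); st=ctrl.get_state(); Rt=Ro.from_quat(st["tcp_rot"]).as_matrix()
cam=-w["R"].T@w["t"]; print("cam in tool",Rt.T@(cam-st["eef_pos"]),"axes",(w["R"]@Rt).tolist(),w["K"].tolist(),"tool x,y",Rt[:,0],Rt[:,1])
E
```

```text
lid [[ 0.593   0.1235  0.128 ]
 [ 0.5792 -0.0746  0.128 ]
 [ 0.4386 -0.0653  0.128 ]
 [ 0.4535  0.133   0.128 ]] [0.5161 0.0291 0.128 ]
yaw deg -4.15506108267528 0.19852628198017525 0.1398335761085121
pocket [ 0.513  -0.0262  0.128 ]
pred pocket [ 0.5121 -0.0257  0.128 ] nip [0.5201 0.084  0.162 ]
pumptop [[0.4541 0.3048 0.127 ]
 [0.4289 0.2805 0.127 ]
 [0.4051 0.2991 0.127 ]
 [0.435  0.3294 0.127 ]] [0.4308 0.3034 0.127 ]
43.88620482670979 0.034972376433099174
plug bar top [[ 0.4813 -0.3661  0.074 ]]
plug base [[ 0.4737 -0.3577  0.028 ]]
cam in tool [ 0.078   0.0007 -0.1434] axes [[0.0005545100082962976, 0.9999991516957077, 0.0011786121152192015], [-0.9551338393959964, 0.0008787053648523008, -0.29617322079747027], [-0.2961740052052443, -0.000961501299646412, 0.9551335164027789]] [[306.3808270251926, 0.0, 252.431117967071], [0.0, 306.3808270251926, 187.74714715376558], [0.0, 0.0, 1.0]] tool x,y [-0.9418  0.3361  0.0001] [ 0.3361  0.9418 -0.0006]
```

```bash
python3 -m creep '[{"x":-28,"y":-28,"z":-4,"grip":1},{"x":-29,"y":-27.5,"z":-4,"grip":1},{"x":-29,"y":-27.5,"z":-4,"grip":1},{"x":-29,"y":-27.5,"z":-4,"grip":1},{"x":-29,"y":-27.5,"z":-4,"grip":1},{"x":-29,"y":-27.5,"grip":1},{"x":-29,"y":-27.5,"grip":1},{"x":-29,"y":-27.5,"grip":1},{"x":-29,"y":-27.5,"grip":1},{"x":-29,"y":-27.5,"grip":1}]'
python3 -m creep '[{"x":-29,"y":-27.5,"grip":1},{"x":-29,"y":-27.5,"grip":1},{"x":-29,"y":-27.5,"grip":1},{"x":-29,"y":-27.5,"grip":1},{"x":-29,"y":-27.5,"grip":1},{"x":-11,"y":-37,"grip":1},{"x":-11,"y":-37,"grip":1},{"x":-11,"y":-37,"grip":1},{"x":-11,"y":-37,"grip":1},{"x":-11,"y":-37,"grip":1}]'
python3 -m creep '[{"x":-11,"y":-37,"grip":1},{"x":-11,"y":-37,"grip":1},{"x":-11,"y":-37,"grip":1},{"x":-11,"y":-37,"grip":1},{"x":-11,"y":-37,"z":10,"grip":1},{"x":-11,"y":-37,"z":10,"grip":1},{"x":-11,"y":-37,"z":20,"grip":1},{"z":20,"grip":1},{"grip":1},{"grip":1}]'
python3 - <<'E'
from h import *
c=optics.read_camera("wrist"); cv2.imwrite("pics/w1.png",c["color"]); print(ctrl.get_state()["eef_pos"],ctrl.get_state()["tcp_rot"])
E
```

```text
[0.22681347 0.6356473  0.23112218] [ 1.70544548e-01  9.85349951e-01 -1.69813570e-04 -4.22800340e-05]$[0]: bad value
$[0]: bad value
$[0]: bad value
```

View pics/w1.png

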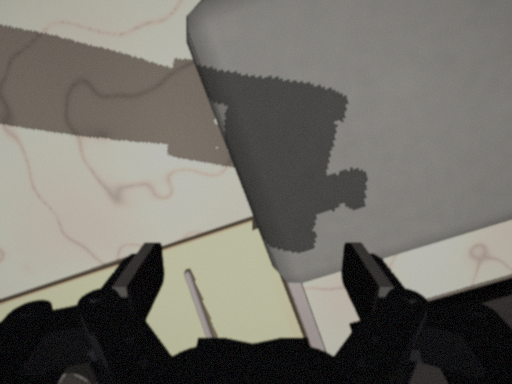

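The call was refused and the arm didn't move: the wrist view still shows the start area, with fingers at about (145,290) and (370,290). Rows probably need all seven keys.

```bash
python3 -m creep '[{"x":-28,"y":-28,"z":-4,"rx":0,"ry":0,"rz":0,"grip":1},{"x":-29,"y":-27.5,"z":-4,"rx":0,"ry":0,"rz":0,"grip":1},{"x":-29,"y":-27.5,"z":-4,"rx":0,"ry":0,"rz":0,"grip":1},{"x":-29,"y":-27.5,"z":-4,"rx":0,"ry":0,"rz":0,"grip":1},{"x":-29,"y":-27.5,"z":-4,"rx":0,"ry":0,"rz":0,"grip":1},{"x":-29,"y":-27.5,"z":0,"rx":0,"ry":0,"rz":0,"grip":1},{"x":-29,"y":-27.5,"z":0,"rx":0,"ry":0,"rz":0,"grip":1},{"x":-29,"y":-27.5,"z":0,"rx":0,"ry":0,"rz":0,"grip":1},{"x":-29,"y":-27.5,"z":0,"rx":0,"ry":0,"rz":0,"grip":1},{"x":-29,"y":-27.5,"z":0,"rx":0,"ry":0,"rz":0,"grip":1}]'
```

```text
time: 1.23
eef_pos: [0.4069, 0.2774, 0.2517]
tcp_rot: [0.17, 0.985, 0.0, 0.0]
contact_force: [1.5, 0.0, 0.6]
opening: 1.003
finger_force: 0.0
```

```bash
python3 -m creep '[{"x":-29,"y":-27.5,"z":0,"rx":0,"ry":0,"rz":0,"grip":1},{"x":-29,"y":-27.5,"z":0,"rx":0,"ry":0,"rz":0,"grip":1},{"x":-29,"y":-27.5,"z":0,"rx":0,"ry":0,"rz":0,"grip":1},{"x":-29,"y":-27.5,"z":0,"rx":0,"ry":0,"rz":0,"grip":1},{"x":-29,"y":-27.5,"z":0,"rx":0,"ry":0,"rz":0,"grip":1},{"x":-11,"y":-37,"z":0,"rx":0,"ry":0,"rz":0,"grip":1},{"x":-11,"y":-37,"z":0,"rx":0,"ry":0,"rz":0,"grip":1},{"x":-11,"y":-37,"z":0,"rx":0,"ry":0,"rz":0,"grip":1},{"x":-11,"y":-37,"z":0,"rx":0,"ry":0,"rz":0,"grip":1},{"x":-11,"y":-37,"z":0,"rx":0,"ry":0,"rz":0,"grip":1}]'
python3 -m creep '[{"x":-11,"y":-37,"z":0,"rx":0,"ry":0,"rz":0,"grip":1},{"x":-11,"y":-37,"z":0,"rx":0,"ry":0,"rz":0,"grip":1},{"x":-11,"y":-37,"z":0,"rx":0,"ry":0,"rz":0,"grip":1},{"x":-11,"y":-37,"z":0,"rx":0,"ry":0,"rz":0,"grip":1},{"x":-11,"y":-37,"z":10,"rx":0,"ry":0,"rz":0,"grip":1},{"x":-11,"y":-37,"z":10,"rx":0,"ry":0,"rz":0,"grip":1},{"x":-11,"y":-37,"z":20,"rx":0,"ry":0,"rz":0,"grip":1},{"x":0,"y":0,"z":30,"rx":0,"ry":0,"rz":0,"grip":1},{"x":0,"y":0,"z":0,"rx":0,"ry":0,"rz":0,"grip":1},{"x":0,"y":0,"z":0,"rx":0,"ry":0,"rz":0,"grip":1}]'
python3 - <<'E'
from h import *
c=optics.read_camera("wrist"); cv2.imwrite("pics/w2.png",c["color"]); print(ctrl.get_state()["eef_pos"],ctrl.get_state()["tcp_rot"])
E
```

```text
time: 2.07
eef_pos: [0.486, -0.0937, 0.2517]
tcp_rot: [0.171, 0.985, -0.0, 0.0]
contact_force: [0.7, 0.2, -0.1]
opening: 1.001
finger_force: 0.0
time: 2.9
eef_pos: [0.4708, -0.359, 0.18]
tcp_rot: [0.171, 0.985, 0.002, -0.002]
contact_force: [0.4, 0.1, -0.0]
opening: 1.003
finger_force: 0.0
[ 0.47190659 -0.35939094  0.18224249] [ 1.70411785e-01  9.85372722e-01  4.98202503e-04 -4.16591934e-04]
```

View pics/w2.png

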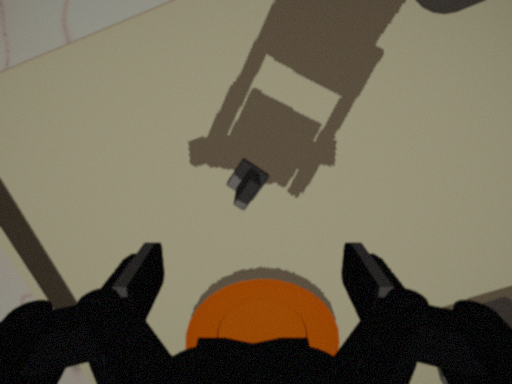

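The wrist view shows the plug at about (248,184), below the open fingers, with the plate ahead of it. I'll enlarge that area to read the bar's corners.

```bash
python3 - <<'E'
import cv2,numpy as np
im=cv2.imread("pics/w2.png")[148:220,215:285]
g=np.clip(255*(im/255.)**.55*1.1,0,255).astype(np.uint8)
cv2.imwrite("pics/w2c.png",cv2.resize(g,None,fx=8,fy=8,interpolation=cv2.INTER_CUBIC))
E
```

```text
(no output)
```

View pics/w2c.png

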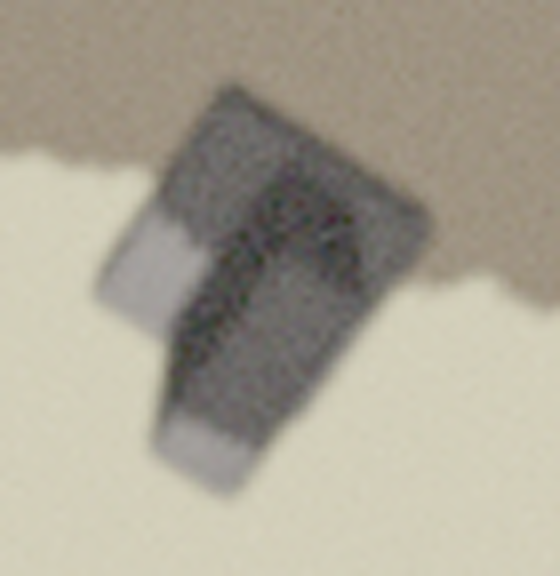

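The base's top-face corners in the crop are at (232,85), (432,215) and (97,292). The bar runs parallel to the edge from (97,292) to (232,85).

```bash
python3 - <<'E'
from h import *
c=optics.read_camera("wrist")
A=plane(c,np.array([(232,85),(432,215),(97,292)])/8.+[215,148]-.4,.028)
ctr=(A[1]+A[2])/2; e=A[0]-A[2]; f=A[0]-A[1]
st=ctrl.get_state(); Rt=Ro.from_quat(st["tcp_rot"]).as_matrix()
print(ctr,np.linalg.norm(e),np.linalg.norm(f))
for v in(e,f): w=Rt.T@v; print("dir in tool deg",np.degrees(np.arctan2(w[1],w[0])))
print("world yaw bar dir",np.degrees(np.arctan2(e[1],e[0])))
B=plane(c,np.array([(155,445),(232,500)])/8.+[215,148]-.4,.074); print("bartop near edge",B, "pred", ctr-.014*e/np.linalg.norm(e))
print("shift tool mm",1000*Rt.T@(ctr-st["eef_pos"]))
E
```

```text
[ 0.47541643 -0.36522266  0.028     ] 0.031806643470823584 0.02997139520406477
dir in tool deg 33.03923468080682
dir in tool deg -56.39289866009955
world yaw bar dir 127.38066833449444
bartop near edge [[ 0.48000338 -0.3787579   0.074     ]
 [ 0.4888684  -0.37303996  0.074     ]] pred [ 0.48391594 -0.37634733  0.028     ]
shift tool mm [ -4.26715318  -4.22062991 155.686421  ]
```

```bash
python3 -m creep '[{"x":-4.3,"y":-4.2,"z":10,"rx":0,"ry":0,"rz":0,"grip":1},{"x":0,"y":0,"z":15,"rx":0,"ry":0,"rz":6.7,"grip":1},{"x":0,"y":0,"z":15,"rx":0,"ry":0,"rz":6.7,"grip":1},{"x":0,"y":0,"z":15,"rx":0,"ry":0,"rz":6.7,"grip":1},{"x":0,"y":0,"z":15,"rx":0,"ry":0,"rz":6.7,"grip":1},{"x":0,"y":0,"z":15,"rx":0,"ry":0,"rz":6.6,"grip":1},{"x":0,"y":0,"z":20,"rx":0,"ry":0,"rz":0,"grip":0.8},{"x":0,"y":0,"z":20,"rx":0,"ry":0,"rz":0,"grip":0.6},{"x":0,"y":0,"z":15,"rx":0,"ry":0,"rz":0,"grip":0.6},{"x":0,"y":0,"z":7,"rx":0,"ry":0,"rz":0,"grip":0.6}]' 40
python3 -m creep '[{"x":0,"y":0,"z":0,"rx":0,"ry":0,"rz":0,"grip":0.5},{"x":0,"y":0,"z":0,"rx":0,"ry":0,"rz":0,"grip":0},{"x":0,"y":0,"z":0,"rx":0,"ry":0,"rz":0,"grip":0},{"x":0,"y":0,"z":0,"rx":0,"ry":0,"rz":0,"grip":0},{"x":0,"y":0,"z":0,"rx":0,"ry":0,"rz":0,"grip":0},{"x":0,"y":0,"z":0,"rx":0,"ry":0,"rz":0,"grip":0},{"x":0,"y":0,"z":0,"rx":0,"ry":0,"rz":0,"grip":0},{"x":0,"y":0,"z":0,"rx":0,"ry":0,"rz":0,"grip":0},{"x":0,"y":0,"z":0,"rx":0,"ry":0,"rz":0,"grip":0},{"x":0,"y":0,"z":0,"rx":0,"ry":0,"rz":0,"grip":0}]' 40
```

```text
time: 3.83
eef_pos: [0.4747, -0.3644, 0.0339]
tcp_rot: [0.446, 0.895, 0.0, -0.001]
contact_force: [-0.7, 0.1, -0.8]
opening: 0.598
finger_force: 0.0
time: 4.67
eef_pos: [0.4757, -0.3664, 0.037]
tcp_rot: [0.447, 0.895, -0.0, 0.002]
contact_force: [0.1, 1.6, 5.6]
opening: 0.131
finger_force: 43.3
```

```bash
python3 -m creep '[{"x":0,"y":0,"z":-15,"rx":0,"ry":0,"rz":0,"grip":0},{"x":0,"y":0,"z":-30,"rx":0,"ry":0,"rz":6.8,"grip":0},{"x":0,"y":0,"z":-30,"rx":0,"ry":0,"rz":6.8,"grip":0},{"x":0,"y":0,"z":-30,"rx":0,"ry":0,"rz":6.8,"grip":0},{"x":0,"y":0,"z":-30,"rx":0,"ry":0,"rz":6.8,"grip":0},{"x":0,"y":0,"z":-30,"rx":0,"ry":0,"rz":6.8,"grip":0},{"x":0,"y":0,"z":-8,"rx":0,"ry":0,"rz":7,"grip":0},{"x":34,"y":2,"z":0,"rx":0,"ry":0,"rz":0,"grip":0},{"x":34,"y":2,"z":0,"rx":0,"ry":0,"rz":0,"grip":0},{"x":34,"y":2,"z":0,"rx":0,"ry":0,"rz":0,"grip":0}]'
python3 -m creep '[{"x":36,"y":1,"z":0,"rx":0,"ry":0,"rz":0,"grip":0},{"x":36,"y":1,"z":0,"rx":0,"ry":0,"rz":0,"grip":0},{"x":36,"y":1,"z":0,"rx":0,"ry":0,"rz":0,"grip":0},{"x":36,"y":1,"z":0,"rx":0,"ry":0,"rz":0,"grip":0},{"x":36,"y":1,"z":0,"rx":0,"ry":0,"rz":0,"grip":0},{"x":36,"y":1,"z":0,"rx":0,"ry":0,"rz":0,"grip":0},{"x":24,"y":0,"z":0,"rx":0,"ry":0,"rz":0,"grip":0},{"x":0,"y":0,"z":0,"rx":0,"ry":0,"rz":0,"grip":0},{"x":0,"y":0,"z":0,"rx":0,"ry":0,"rz":0,"grip":0},{"x":0,"y":0,"z":0,"rx":0,"ry":0,"rz":0,"grip":0}]'
python3 - <<'E'
from h import *
c=optics.read_camera("wrist"); s=ctrl.get_state(); print(s["eef_pos"],s["tcp_rot"])
g=np.clip(255*(c["color"]/255.)**.7*1.1,0,255).astype(np.uint8)
cv2.imwrite("pics/w3.png",cv2.resize(g,(800,600),interpolation=cv2.INTER_CUBIC))
E
```

```text
time: 5.5
eef_pos: [0.4873, -0.2633, 0.208]
tcp_rot: [0.732, 0.681, -0.0, -0.0]
contact_force: [1.0, 0.2, -0.9]
opening: 0.133
finger_force: 42.5
time: 6.33
eef_pos: [0.5104, -0.0255, 0.2079]
tcp_rot: [0.732, 0.682, -0.0, -0.0]
contact_force: [-0.8, -0.1, -0.8]
opening: 0.134
finger_force: 42.5
[ 0.51049246 -0.02594928  0.20792811] [ 7.31878599e-01  6.81434984e-01 -2.80624054e-04 -2.65400955e-05]
```

View pics/w3.png

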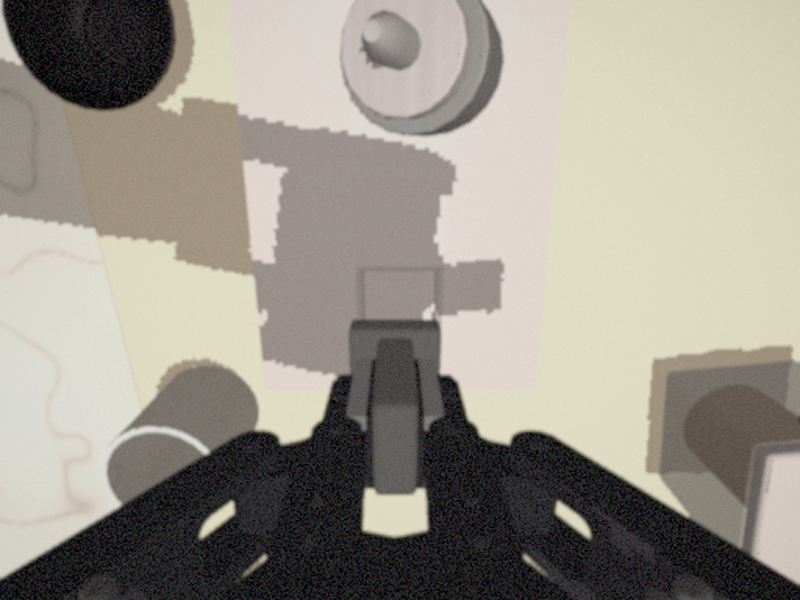

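The view shows the pocket's +y edge at (357,267)–(441,267) and the held plug's bottom +y edge at (350,323)–(440,323), both in 800-px scale. The nipple is at about (385,35).

```bash
python3 - <<'E'
from h import *
np.set_printoptions(precision=4,suppress=True)
c=optics.read_camera("wrist"); s=ctrl.get_state(); Rt=Ro.from_quat(s["tcp_rot"]).as_matrix()
k=512/800.
P=plane(c,np.array([(357.5,267),(441,267)])*k-.3,.128); G=plane(c,np.array([(350,322),(441,322)])*k-.3,.187)
L=plane(c,np.array([(229,0),(569,0),(265,388),(536,388)])*k-.3,.128)
for n,Q in(("pocket",P),("plug",G),("lid",L)): print(n,Q,"tool",1000*(Q-s["eef_pos"])@Rt)
E
```

```text
pocket [[ 0.4919 -0.0037  0.128 ]
 [ 0.532  -0.0065  0.128 ]] tool [[ 21.1462 -20.1469  79.9716]
 [ 21.2058  19.9863  79.9574]]
plug [[ 0.4931 -0.0097  0.187 ]
 [ 0.5264 -0.0121  0.187 ]] tool [[ 15.2082 -18.5787  20.9728]
 [ 15.2629  14.789   20.9609]]
lid [[ 0.4499  0.1124  0.128 ]
 [ 0.5891  0.1025  0.128 ]
 [ 0.4377 -0.065   0.128 ]
 [ 0.5786 -0.0749  0.128 ]] tool [[133.9409 -70.4216  79.9565]
 [134.0634  69.1291  79.9069]
 [-43.8584 -69.7982  80.0082]
 [-43.5995  71.3963  79.958 ]]
```

```bash
python3 -m creep '[{"x":0.7,"y":1,"z":10,"rx":0,"ry":0,"rz":0,"grip":0},{"x":0,"y":0,"z":10,"rx":0,"ry":0,"rz":0,"grip":0},{"x":0,"y":0,"z":10,"rx":0,"ry":0,"rz":0,"grip":0},{"x":0,"y":0,"z":10,"rx":0,"ry":0,"rz":0,"grip":0},{"x":0,"y":0,"z":7,"rx":0,"ry":0,"rz":0,"grip":0},{"x":0,"y":0,"z":3,"rx":0,"ry":0,"rz":0,"grip":0},{"x":0,"y":0,"z":0,"rx":0,"ry":0,"rz":0,"grip":0},{"x":0,"y":0,"z":0,"rx":0,"ry":0,"rz":0,"grip":0},{"x":0,"y":0,"z":0,"rx":0,"ry":0,"rz":0,"grip":0},{"x":0,"y":0,"z":0,"rx":0,"ry":0,"rz":0,"grip":0}]'
python3 - <<'E'
from h import *
c=optics.read_camera("wrist"); s=ctrl.get_state(); print(s["eef_pos"],s["tcp_rot"])
g=np.clip(255*(c["color"]/255.)**.6*1.1,0,255).astype(np.uint8)[150:250,190:320]
cv2.imwrite("pics/w4.png",cv2.resize(g,None,fx=6,fy=6,interpolation=cv2.INTER_CUBIC))
E
```

```text
time: 7.27
eef_pos: [0.5122, -0.0246, 0.1589]
tcp_rot: [0.732, 0.682, 0.0, 0.001]
contact_force: [-0.3, 0.7, -0.0]
opening: 0.131
finger_force: 42.5
[ 0.51215843 -0.02461331  0.15888954] [7.31595944e-01 6.81738118e-01 3.87494168e-04 6.03137285e-04]
```

View pics/w4.png

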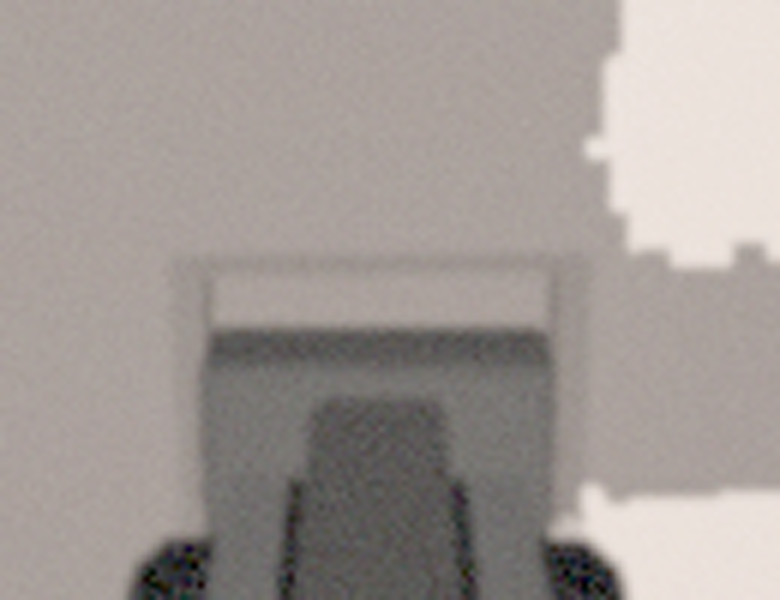

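The pocket's chamfer edge is at (172,258)–(592,258) in the crop, and the plug's bottom edge at (210,330)–(550,330).

```bash
python3 - <<'E'
from h import *
np.set_printoptions(precision=4,suppress=True)
c=optics.read_camera("wrist"); s=ctrl.get_state(); Rt=Ro.from_quat(s["tcp_rot"]).as_matrix()
o=np.array([190,150])
for n,p,z in(("pocket",[(175,260),(590,260)],.128),("plug",[(210,330),(550,330)],.138)): print(n,1000*(plane(c,np.array(p)/6.+o-.4,z)-s["eef_pos"])@Rt)
E
```

```text
pocket [[ 19.4402 -22.1577  30.776 ]
 [ 19.4562  19.3117  30.8283]]
plug [[ 15.7176 -17.8852  20.7822]
 [ 15.7293  14.5289  20.8231]]
```

```bash
python3 -m creep '[{"x":-1.2,"y":0.2,"z":0,"rx":0,"ry":0,"rz":0,"grip":0},{"x":0,"y":0,"z":0,"rx":0,"ry":0,"rz":0,"grip":0},{"x":0,"y":0,"z":4,"rx":0,"ry":0,"rz":0,"grip":0},{"x":0,"y":0,"z":4,"rx":0,"ry":0,"rz":0,"grip":0},{"x":0,"y":0,"z":3,"rx":0,"ry":0,"rz":0,"grip":0},{"x":0,"y":0,"z":3,"rx":0,"ry":0,"rz":0,"grip":0},{"x":0,"y":0,"z":3,"rx":0,"ry":0,"rz":0,"grip":0},{"x":0,"y":0,"z":3,"rx":0,"ry":0,"rz":0,"grip":0},{"x":0,"y":0,"z":0,"rx":0,"ry":0,"rz":0,"grip":0},{"x":0,"y":0,"z":0,"rx":0,"ry":0,"rz":0,"grip":0}]'
```

```text
time: 8.2
eef_pos: [0.5117, -0.0257, 0.1379]
tcp_rot: [0.732, 0.682, -0.0, -0.0]
contact_force: [0.2, -0.4, -0.2]
opening: 0.134
finger_force: 42.6
```

```bash
python3 -m creep '[{"x":0,"y":0,"z":1,"rx":0,"ry":0,"rz":0,"grip":0},{"x":0,"y":0,"z":1,"rx":0,"ry":0,"rz":0,"grip":0},{"x":0,"y":0,"z":1,"rx":0,"ry":0,"rz":0,"grip":0},{"x":0,"y":0,"z":0,"rx":0,"ry":0,"rz":0,"grip":0},{"x":0,"y":0,"z":0,"rx":0,"ry":0,"rz":0,"grip":0},{"x":0,"y":0,"z":0,"rx":0,"ry":0,"rz":0,"grip":0},{"x":0,"y":0,"z":0,"rx":0,"ry":0,"rz":0,"grip":0},{"x":0,"y":0,"z":0,"rx":0,"ry":0,"rz":0,"grip":0},{"x":0,"y":0,"z":0,"rx":0,"ry":0,"rz":0,"grip":0},{"x":0,"y":0,"z":0,"rx":0,"ry":0,"rz":0,"grip":0}]'
```

```text
time: 9.03
eef_pos: [0.5122, -0.0258, 0.137]
tcp_rot: [0.732, 0.682, 0.0, 0.0]
contact_force: [-2.2, 1.9, 6.8]
opening: 0.135
finger_force: 43.6
```

```bash
python3 -m creep '[{"x":0,"y":0,"z":1,"rx":0,"ry":0,"rz":0,"grip":0},{"x":0,"y":0,"z":1,"rx":0,"ry":0,"rz":0,"grip":0},{"x":0,"y":0,"z":1,"rx":0,"ry":0,"rz":0,"grip":0},{"x":0,"y":0,"z":0,"rx":0,"ry":0,"rz":0,"grip":0},{"x":0,"y":0,"z":0,"rx":0,"ry":0,"rz":0,"grip":0},{"x":0,"y":0,"z":0,"rx":0,"ry":0,"rz":0,"grip":0},{"x":0,"y":0,"z":0,"rx":0,"ry":0,"rz":0,"grip":0},{"x":0,"y":0,"z":0,"rx":0,"ry":0,"rz":0,"grip":0},{"x":0,"y":0,"z":0,"rx":0,"ry":0,"rz":0,"grip":0},{"x":0,"y":0,"z":0,"rx":0,"ry":0,"rz":0,"grip":0}]'
```

```text
time: 9.87
eef_pos: [0.5123, -0.0258, 0.137]
tcp_rot: [0.731, 0.682, -0.0, -0.0]
contact_force: [-10.3, 2.4, 20.4]
opening: 0.141
finger_force: 45.6
```

```bash
python3 -m creep '[{"x":0,"y":0,"z":-4,"rx":0,"ry":0,"rz":0,"grip":0},{"x":0,"y":0,"z":0,"rx":0,"ry":0,"rz":0,"grip":0.4},{"x":0,"y":0,"z":0,"rx":0,"ry":0,"rz":0,"grip":0.5},{"x":0,"y":0,"z":0,"rx":0,"ry":0,"rz":0,"grip":0.5},{"x":0,"y":0,"z":0,"rx":0,"ry":0,"rz":0,"grip":0.5},{"x":0,"y":0,"z":-15,"rx":0,"ry":0,"rz":0,"grip":0.5},{"x":0,"y":0,"z":-25,"rx":0,"ry":0,"rz":0,"grip":0.5},{"x":0,"y":0,"z":-30,"rx":0,"ry":0,"rz":0,"grip":0.5},{"x":0,"y":0,"z":-30,"rx":0,"ry":0,"rz":0,"grip":1},{"x":0,"y":0,"z":0,"rx":0,"ry":0,"rz":0,"grip":1}]'
python3 - <<'E'
from h import *
c=optics.read_camera("wrist"); s=ctrl.get_state(); print(s["eef_pos"],s["tcp_rot"])
g=np.clip(255*(c["color"]/255.)**.6*1.1,0,255).astype(np.uint8)
o=np.zeros((600,800,3),np.uint8)
a=cv2.resize(g[120:270,170:340],None,fx=4,fy=4,interpolation=cv2.INTER_CUBIC); o[:,:680]=a
cv2.imwrite("pics/w5.png",o)
E
```

```text
time: 10.7
eef_pos: [0.5151, -0.0265, 0.243]
tcp_rot: [0.732, 0.682, 0.003, 0.005]
contact_force: [0.7, -0.2, 0.9]
opening: 0.77
finger_force: 0.0
[ 0.51392671 -0.02624213  0.23997047] [0.73158423 0.68174035 0.00208036 0.00320551]
```

View pics/w5.png

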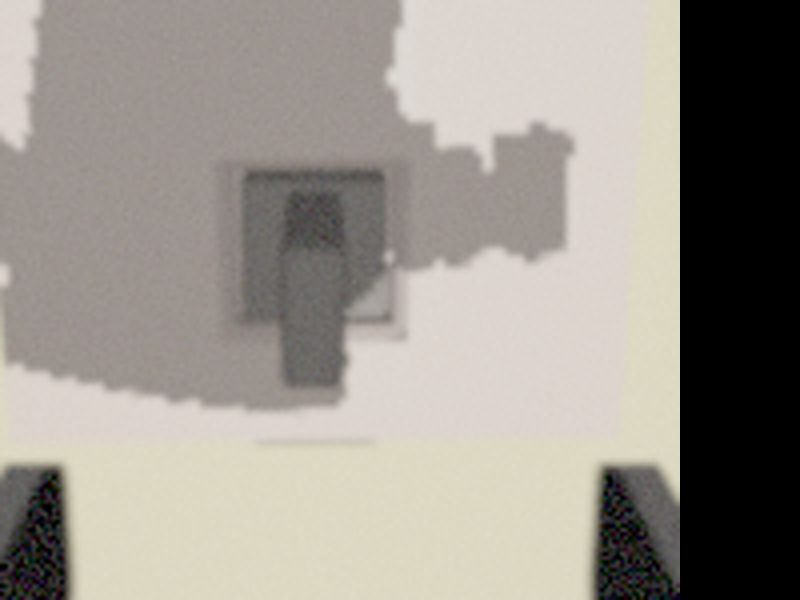

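The plug sits square and inside the chamfer, with its base edge at (245–388, 172) and let go. Next is the pump.

```bash
python3 -m creep '[{"x":36,"y":-12,"z":0,"rx":0,"ry":0,"rz":0,"grip":1},{"x":36,"y":-12,"z":0,"rx":0,"ry":0,"rz":0,"grip":1},{"x":36,"y":-12,"z":0,"rx":0,"ry":0,"rz":0,"grip":1},{"x":36,"y":-12,"z":0,"rx":0,"ry":0,"rz":0,"grip":1},{"x":36,"y":-12,"z":0,"rx":0,"ry":0,"rz":0,"grip":1},{"x":36,"y":-12,"z":0,"rx":0,"ry":0,"rz":0,"grip":1},{"x":36,"y":-12,"z":0,"rx":0,"ry":0,"rz":0,"grip":1},{"x":36,"y":-12,"z":0,"rx":0,"ry":0,"rz":0,"grip":1},{"x":34,"y":-10,"z":0,"rx":0,"ry":0,"rz":0,"grip":1},{"x":0,"y":0,"z":0,"rx":0,"ry":0,"rz":-6,"grip":1}]'
python3 -m creep '[{"x":0,"y":0,"z":0,"rx":0,"ry":0,"rz":-6,"grip":1},{"x":0,"y":0,"z":0,"rx":0,"ry":0,"rz":-6,"grip":1},{"x":0,"y":0,"z":0,"rx":0,"ry":0,"rz":-6,"grip":1},{"x":0,"y":0,"z":0,"rx":0,"ry":0,"rz":-6,"grip":1},{"x":0,"y":0,"z":0,"rx":0,"ry":0,"rz":-6,"grip":1},{"x":0,"y":0,"z":0,"rx":0,"ry":0,"rz":-6,"grip":1},{"x":0,"y":0,"z":0,"rx":0,"ry":0,"rz":-6,"grip":1},{"x":0,"y":0,"z":0,"rx":0,"ry":0,"rz":0,"grip":1},{"x":0,"y":0,"z":0,"rx":0,"ry":0,"rz":0,"grip":1},{"x":0,"y":0,"z":0,"rx":0,"ry":0,"rz":0,"grip":1}]'
python3 - <<'E'
from h import *
c=optics.read_camera("wrist"); s=ctrl.get_state(); print(s["eef_pos"],s["tcp_rot"],s["qpos"])
g=np.clip(255*(c["color"]/255.)**.7*1.1,0,255).astype(np.uint8)
p=proj(c,[.431,.303,.127])[0]; print(p)
x0=int(p[0])-65; y0=int(p[1])-60; print(x0,y0)
cv2.imwrite("pics/w6.png",cv2.resize(g[y0:y0+110,x0:x0+130],None,fx=5.4,fy=5.4,interpolation=cv2.INTER_CUBIC))
E
```

```text
time: 11.58
eef_pos: [0.4261, 0.3073, 0.2341]
tcp_rot: [0.693, 0.721, -0.001, -0.002]
contact_force: [0.2, -0.3, -0.3]
opening: 1.002
finger_force: 0.0
time: 12.42
eef_pos: [0.4284, 0.3028, 0.2351]
tcp_rot: [0.392, 0.92, -0.001, -0.001]
contact_force: [-1.1, 0.6, 0.4]
opening: 1.0
finger_force: 0.0
[0.42847856 0.30278498 0.23533093] [ 3.91874242e-01  9.20018530e-01 -5.13331690e-04 -4.68977961e-04] [ 4.21661178e-01 -5.03783139e-02  1.93831496e+00 -9.05672098e-06
  1.25504659e+00 -3.43796346e-01]
[255.72492778 189.52047005]
190 129
```

View pics/w6.png

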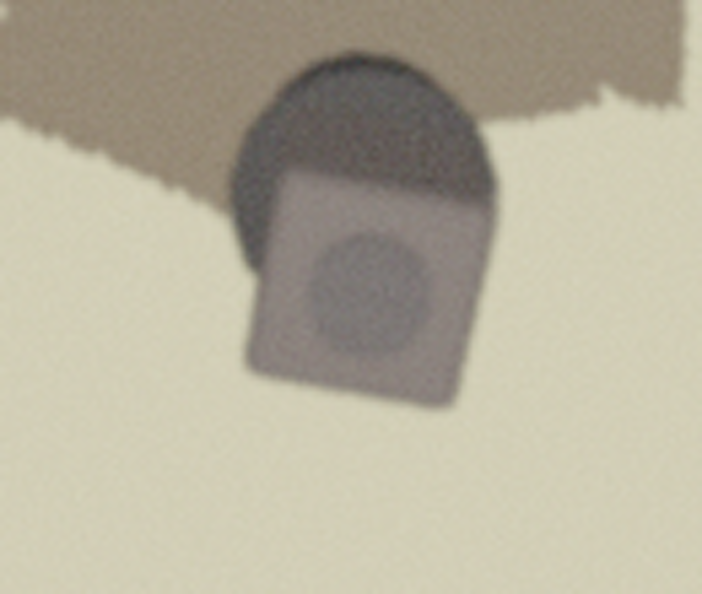

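The pump's steel cap disc is centred at crop (368,293). The grip's top corners are at (282,170), (493,207), (452,407) and (247,368).

```bash
python3 - <<'E'
from h import *
np.set_printoptions(precision=4,suppress=True)
c=optics.read_camera("wrist"); s=ctrl.get_state(); Rt=Ro.from_quat(s["tcp_rot"]).as_matrix()
f=lambda p,z: plane(c,np.array(p)/5.4+[190,129]-.4,z)
C=f([(368,293)],.127); Q=f([(282,170),(493,207),(452,407),(247,368)],.125)
print(C,Q.mean(0)); T=(Q-s["eef_pos"])@Rt*1000; print(T, 1000*(C-s["eef_pos"])@Rt)
for a,b in((0,3),(1,2)): v=T[a]-T[b]; print("x-edge angle",np.degrees(np.arctan2(v[1],v[0])))
v=T[1]-T[0]; print("y-edge",np.degrees(np.arctan2(v[1],v[0])))
p=.5*(Q.mean(0)+C[0]); p[2]=0
# target: tool x at yaw a, hand tilted so that pump axis = cos20*(-z)+sin20*x in tool
E
```

```text
[[0.4283 0.3085 0.127 ]] [0.4284 0.3085 0.125 ]
[[ 23.7163  -9.7043 110.6641]
 [ 17.8084  23.4461 110.6365]
 [-15.7034  17.6771 110.6323]
 [ -9.0031 -15.7122 110.6602]] [[  4.2763   3.8163 108.6484]]
x-edge angle 10.40473000060229
x-edge angle 9.767697715542328
y-edge 100.10498443843491
```

```bash
python3 -m creep '[{"x":4.3,"y":4.8,"z":0,"rx":0,"ry":0,"rz":0,"grip":1},{"x":0,"y":0,"z":0,"rx":0,"ry":0,"rz":5,"grip":1},{"x":0,"y":0,"z":0,"rx":0,"ry":0,"rz":5.1,"grip":1},{"x":6.5,"y":0,"z":0,"rx":0,"ry":0,"rz":0,"grip":1},{"x":0,"y":0,"z":0,"rx":0,"ry":5,"rz":0,"grip":1},{"x":0,"y":0,"z":0,"rx":0,"ry":5,"rz":0,"grip":1},{"x":0,"y":0,"z":0,"rx":0,"ry":5,"rz":0,"grip":1},{"x":0,"y":0,"z":0,"rx":0,"ry":5,"rz":0,"grip":1},{"x":0,"y":0,"z":0,"rx":0,"ry":0,"rz":0,"grip":1},{"x":0,"y":0,"z":0,"rx":0,"ry":0,"rz":0,"grip":1}]' 60
python3 - <<'E'
from h import *
s=ctrl.get_state(); Rt=Ro.from_quat(s["tcp_rot"]).as_matrix(); print(s["eef_pos"],s["qpos"]); print(Rt)
t=np.array([.4284,.3085,.093])+.019*Rt[:,2]; print(t, 1000*Rt.T@(t-s["eef_pos"]))
E
```

```text
time: 13.35
eef_pos: [0.4258, 0.3144, 0.2357]
tcp_rot: [0.464, 0.869, 0.081, -0.153]
contact_force: [-1.0, 0.5, 0.9]
opening: 1.004
finger_force: 0.0
[0.42580947 0.31443632 0.23571934] [ 0.28534359 -0.02024741  1.93623607  0.33948873  1.34777974 -0.40116451]
[[-5.23211069e-01  8.30687240e-01 -1.90286327e-01]
 [ 7.81131390e-01  5.56738826e-01  2.82622773e-01]
 [ 3.40710918e-01 -7.67260215e-04 -9.40167794e-01]]
[0.42478456 0.31386983 0.07513681] [-54.61847762  -1.04355877 151.00944355]
```

```bash
python3 -m creep '[{"x":-6.8,"y":0,"z":18.9,"rx":0,"ry":0,"rz":0,"grip":1},{"x":-6.8,"y":0,"z":18.9,"rx":0,"ry":0,"rz":0,"grip":1},{"x":-6.8,"y":0,"z":18.9,"rx":0,"ry":0,"rz":0,"grip":1},{"x":-6.8,"y":0,"z":18.9,"rx":0,"ry":0,"rz":0,"grip":1},{"x":-6.8,"y":0,"z":18.9,"rx":0,"ry":0,"rz":0,"grip":1},{"x":-6.8,"y":0,"z":18.9,"rx":0,"ry":0,"rz":0,"grip":1},{"x":-6.8,"y":0,"z":18.9,"rx":0,"ry":0,"rz":0,"grip":1},{"x":-6.8,"y":0,"z":18.7,"rx":0,"ry":0,"rz":0,"grip":1},{"x":0,"y":0,"z":0,"rx":0,"ry":0,"rz":0,"grip":1},{"x":0,"y":0,"z":0,"rx":0,"ry":0,"rz":0,"grip":1}]' 60
```

```text
time: 14.18
eef_pos: [0.4242, 0.3158, 0.0751]
tcp_rot: [0.463, 0.869, 0.081, -0.154]
contact_force: [0.7, -0.0, -0.2]
opening: 1.0
finger_force: 0.0
```

```bash
python3 -m creep '[{"x":0,"y":0,"z":0,"rx":0,"ry":0,"rz":0,"grip":0.6},{"x":0,"y":0,"z":0,"rx":0,"ry":0,"rz":0,"grip":0.3},{"x":0,"y":0,"z":0,"rx":0,"ry":0,"rz":0,"grip":0.3},{"x":0,"y":0,"z":0,"rx":0,"ry":0,"rz":0,"grip":0.2},{"x":0,"y":0,"z":0,"rx":0,"ry":0,"rz":0,"grip":0},{"x":0,"y":0,"z":0,"rx":0,"ry":0,"rz":0,"grip":0},{"x":0,"y":0,"z":0,"rx":0,"ry":0,"rz":0,"grip":0},{"x":0,"y":0,"z":0,"rx":0,"ry":0,"rz":0,"grip":0},{"x":0,"y":0,"z":0,"rx":0,"ry":0,"rz":0,"grip":0},{"x":0,"y":0,"z":0,"rx":0,"ry":0,"rz":0,"grip":0}]' 60
```

```text
time: 15.02
eef_pos: [0.426, 0.3154, 0.077]
tcp_rot: [0.463, 0.869, 0.082, -0.153]
contact_force: [-0.8, -2.4, 6.2]
opening: 0.417
finger_force: 56.9
```

```bash
python3 -m creep '[{"x":0,"y":0,"z":0,"rx":0,"ry":0,"rz":0,"grip":0},{"x":5,"y":0,"z":-13.7,"rx":0,"ry":0,"rz":0,"grip":0},{"x":10,"y":0,"z":-27.5,"rx":0,"ry":0,"rz":0,"grip":0},{"x":12,"y":0,"z":-33,"rx":0,"ry":0,"rz":0,"grip":0},{"x":12,"y":0,"z":-33,"rx":0,"ry":0,"rz":0,"grip":0},{"x":12,"y":0,"z":-33,"rx":0,"ry":0,"rz":0,"grip":0},{"x":12,"y":0,"z":-33,"rx":0,"ry":0,"rz":0,"grip":0},{"x":10,"y":0,"z":-27.5,"rx":0,"ry":0,"rz":0,"grip":0},{"x":0,"y":0,"z":0,"rx":0,"ry":0,"rz":0,"grip":0},{"x":0,"y":0,"z":0,"rx":0,"ry":0,"rz":0,"grip":0}]' 110
python3 -m creep '[{"x":0,"y":0,"z":0,"rx":0,"ry":-5,"rz":0,"grip":0},{"x":0,"y":0,"z":0,"rx":0,"ry":-5,"rz":0,"grip":0},{"x":0,"y":0,"z":0,"rx":0,"ry":-5,"rz":0,"grip":0},{"x":0,"y":0,"z":0,"rx":0,"ry":-5,"rz":0,"grip":0},{"x":0,"y":0,"z":0,"rx":0,"ry":0,"rz":-6.5,"grip":0},{"x":0,"y":0,"z":0,"rx":0,"ry":0,"rz":-6.5,"grip":0},{"x":0,"y":0,"z":0,"rx":0,"ry":0,"rz":-6.5,"grip":0},{"x":0,"y":0,"z":0,"rx":0,"ry":0,"rz":-6.5,"grip":0},{"x":0,"y":0,"z":0,"rx":0,"ry":0,"rz":-6.5,"grip":0},{"x":0,"y":0,"z":0,"rx":0,"ry":0,"rz":-6.5,"grip":0}]'
python3 -m creep '[{"x":0,"y":0,"z":0,"rx":0,"ry":0,"rz":-6.5,"grip":0},{"x":0,"y":0,"z":0,"rx":0,"ry":0,"rz":-6.5,"grip":0},{"x":0,"y":0,"z":0,"rx":0,"ry":0,"rz":0,"grip":0},{"x":0,"y":0,"z":0,"rx":0,"ry":0,"rz":0,"grip":0},{"x":0,"y":0,"z":0,"rx":0,"ry":0,"rz":0,"grip":0},{"x":0,"y":0,"z":0,"rx":0,"ry":0,"rz":0,"grip":0},{"x":0,"y":0,"z":0,"rx":0,"ry":0,"rz":0,"grip":0},{"x":0,"y":0,"z":0,"rx":0,"ry":0,"rz":0,"grip":0},{"x":0,"y":0,"z":0,"rx":0,"ry":0,"rz":0,"grip":0},{"x":0,"y":0,"z":0,"rx":0,"ry":0,"rz":0,"grip":0}]'
cat > g.py <<'E'
from h import *
np.set_printoptions(precision=4,suppress=True)
yc=np.array([.0715,.9974,0]); xc=np.array([.9974,-.0715,0]); t=np.radians(20)
n=-np.sin(t)*xc+np.cos(t)*np.array([0,0,1]); N=np.array([.520,.0839,.162])
s=ctrl.get_state(); R=Ro.from_quat(s["tcp_rot"]).as_matrix()
a=np.sin(t)*R[:,0]-np.cos(t)*R[:,2]      # pump axis from grip geometry
mouth=s["eef_pos"]-.019*R[:,2]-.079*a
d=mouth-N
if __name__=="__main__":
    print(s["eef_pos"],"\n",R); print("axis err deg",np.degrees(np.arccos(min(1,a@n))),"s",1000*d@n,"lat x,y",1000*(d-n*(d@n))@xc,1000*d@yc)
    for S in(.045,.030): print(S,"shift tool",1000*R.T@(N+S*n-mouth))
    print("n in tool",R.T@n)
E
python3 g.py
```

```text
time: 15.85
eef_pos: [0.426, 0.3152, 0.2904]
tcp_rot: [0.463, 0.869, 0.083, -0.152]
contact_force: [0.4, 0.3, -3.1]
opening: 0.409
finger_force: 104.0
time: 16.68
eef_pos: [0.4239, 0.3145, 0.285]
tcp_rot: [0.146, 0.989, -0.002, -0.003]
contact_force: [0.4, 0.8, -1.8]
opening: 0.409
finger_force: 104.1
time: 17.52
eef_pos: [0.4254, 0.3152, 0.2893]
tcp_rot: [0.036, 0.999, 0.0, 0.0]
contact_force: [0.0, 0.1, -1.9]
opening: 0.406
finger_force: 104.1
[0.4254 0.3152 0.2893] 
 [[-0.9974  0.0725  0.0002]
 [ 0.0725  0.9974  0.0001]
 [-0.0002  0.0001 -1.    ]]
axis err deg 0.17728621989084498 s 96.43068593922025 lat x,y -50.921856441219795 223.8782286023743
0.045 shift tool [ -68.7301 -223.8217   29.7899]
0.03 shift tool [ -73.858  -223.8177   43.8861]
n in tool [ 0.3419 -0.0003 -0.9397]
```

```bash
python3 -m creep '[{"x":-9,"y":-28,"z":0,"rx":0,"ry":0,"rz":0,"grip":0},{"x":-10,"y":-33,"z":0,"rx":0,"ry":0,"rz":0,"grip":0},{"x":-10,"y":-33,"z":0,"rx":0,"ry":0,"rz":0,"grip":0},{"x":-10,"y":-33,"z":0,"rx":0,"ry":0,"rz":0,"grip":0},{"x":-10,"y":-33,"z":0,"rx":0,"ry":0,"rz":0,"grip":0},{"x":-10,"y":-33,"z":0,"rx":0,"ry":0,"rz":0,"grip":0},{"x":-9.7,"y":-30.8,"z":10,"rx":0,"ry":0,"rz":0,"grip":0},{"x":0,"y":0,"z":19.8,"rx":0,"ry":0,"rz":0,"grip":0},{"x":0,"y":0,"z":0,"rx":0,"ry":0,"rz":0,"grip":0},{"x":0,"y":0,"z":0,"rx":0,"ry":0,"rz":0,"grip":0}]'
python3 - <<'E'
from g import *
print("s",1000*d@n,"lat",1000*(d-n*(d@n))@xc,1000*d@yc)
# visual check, scene camera: pump silhouette axis vs expectation, printed as mask centroid per row band
for cam in("scene","wrist"):
    c=optics.read_camera(cam); hsv=cv2.cvtColor(c["color"],cv2.COLOR_BGR2HSV)
    cv2.imwrite(f"pics/n_{cam}.png",c["color"])
    pts=[mouth,mouth+.04*a,mouth+.077*a,mouth+.111*a,N,N+.026*n,N+.016*n]; print(cam,proj(c,np.array(pts)).round(1).tolist())
E
```

```text
time: 18.35
eef_pos: [0.4769, 0.0868, 0.2584]
tcp_rot: [0.037, 0.999, 0.0, -0.002]
contact_force: [-0.2, 0.3, -1.9]
opening: 0.411
finger_force: 104.7
s 44.187283495872 lat -1.230618662235547 -0.17353665392936543
scene [[284.5, 166.4], [283.4, 152.5], [282.4, 139.5], [281.4, 127.2], [285.9, 181.5], [285.2, 172.7], [285.4, 176.1]]
wrist [[250.0, 243.2], [249.5, 252.2], [248.7, 265.1], [247.5, 284.4], [250.6, 238.0], [250.4, 241.8], [250.5, 240.2]]
```

```bash
python3 -m creep '[{"x":-1.2,"y":0,"z":0,"rx":0,"ry":0,"rz":0,"grip":0},{"x":-1.4,"y":0,"z":3.8,"rx":0,"ry":0,"rz":0,"grip":0},{"x":-1.4,"y":0,"z":3.8,"rx":0,"ry":0,"rz":0,"grip":0},{"x":-1.4,"y":0,"z":3.8,"rx":0,"ry":0,"rz":0,"grip":0},{"x":-1.4,"y":0,"z":3.8,"rx":0,"ry":0,"rz":0,"grip":0},{"x":-1.4,"y":0,"z":3.8,"rx":0,"ry":0,"rz":0,"grip":0},{"x":-1.4,"y":0,"z":3.8,"rx":0,"ry":0,"rz":0,"grip":0},{"x":0,"y":0,"z":0,"rx":0,"ry":0,"rz":0,"grip":0},{"x":0,"y":0,"z":0,"rx":0,"ry":0,"rz":0,"grip":0},{"x":0,"y":0,"z":0,"rx":0,"ry":0,"rz":0,"grip":0}]'
python3 g.py | tail -4
```

```text
time: 19.28
eef_pos: [0.4874, 0.0863, 0.2367]
tcp_rot: [0.036, 0.999, 0.0, 0.0]
contact_force: [-0.5, -0.3, -2.6]
opening: 0.407
finger_force: 104.7
axis err deg 0.17698510505338702 s 20.239080325748084 lat x,y 1.220524273533417 -0.005802425631900873
0.045 shift tool [  9.6879  -0.0015 -22.8237]
0.03 shift tool [ 4.5585  0.0023 -8.728 ]
n in tool [ 0.342  -0.0003 -0.9397]
```

```bash
python3 -m creep '[{"x":1.2,"y":0,"z":0,"rx":0,"ry":0,"rz":0,"grip":0},{"x":-1.4,"y":0,"z":3.8,"rx":0,"ry":0,"rz":0,"grip":0},{"x":0,"y":0,"z":0,"rx":0,"ry":0,"rz":0,"grip":0},{"x":-1.4,"y":0,"z":3.8,"rx":0,"ry":0,"rz":0,"grip":0},{"x":0,"y":0,"z":0,"rx":0,"ry":0,"rz":0,"grip":0},{"x":-1.4,"y":0,"z":3.8,"rx":0,"ry":0,"rz":0,"grip":0},{"x":0,"y":0,"z":0,"rx":0,"ry":0,"rz":0,"grip":0},{"x":-1,"y":0,"z":2.8,"rx":0,"ry":0,"rz":0,"grip":0},{"x":0,"y":0,"z":0,"rx":0,"ry":0,"rz":0,"grip":0},{"x":0,"y":0,"z":0,"rx":0,"ry":0,"rz":0,"grip":0}]'
python3 g.py | tail -4
```

```text
time: 20.12
eef_pos: [0.4909, 0.086, 0.2217]
tcp_rot: [0.036, 0.999, 0.0, -0.001]
contact_force: [-2.5, -0.1, -3.4]
opening: 0.414
finger_force: 104.8
axis err deg 0.1914801871101723 s 4.913136669568484 lat x,y -0.5286881609618747 0.04701327267716158
0.045 shift tool [ 13.2305  -0.0539 -37.8445]
0.03 shift tool [  8.0821  -0.0512 -23.7558]
n in tool [ 0.3432 -0.0002 -0.9392]
```

```bash
python3 -m creep '[{"x":-0.7,"y":0,"z":1.9,"rx":0,"ry":0,"rz":0,"grip":0},{"x":0,"y":0,"z":0,"rx":0,"ry":0,"rz":0,"grip":0},{"x":-0.7,"y":0,"z":1.9,"rx":0,"ry":0,"rz":0,"grip":0},{"x":0,"y":0,"z":0,"rx":0,"ry":0,"rz":0,"grip":0},{"x":-0.7,"y":0,"z":1.9,"rx":0,"ry":0,"rz":0,"grip":0},{"x":0,"y":0,"z":0,"rx":0,"ry":0,"rz":0,"grip":0},{"x":-0.7,"y":0,"z":1.9,"rx":0,"ry":0,"rz":0,"grip":0},{"x":0,"y":0,"z":0,"rx":0,"ry":0,"rz":0,"grip":0},{"x":0,"y":0,"z":0,"rx":0,"ry":0,"rz":0,"grip":0},{"x":0,"y":0,"z":0,"rx":0,"ry":0,"rz":0,"grip":0}]'
python3 g.py | sed -n 4,5p
```

```text
time: 20.95
eef_pos: [0.4933, 0.0859, 0.2158]
tcp_rot: [0.036, 0.999, 0.0, -0.001]
contact_force: [-9.0, 0.1, 2.6]
opening: 0.407
finger_force: 105.4
 [ 0.0027 -0.0001 -1.    ]]
axis err deg 0.23630077608618125 s -1.404994588551248 lat x,y -0.4285030785304899 0.0746616272438958
```

```bash
python3 -m creep '[{"x":1,"y":0,"z":0.4,"rx":0,"ry":0,"rz":0,"grip":0},{"x":0.6,"y":0,"z":0.2,"rx":0,"ry":0,"rz":0,"grip":0},{"x":-0.7,"y":0,"z":1.9,"rx":0,"ry":0,"rz":0,"grip":0},{"x":0,"y":0,"z":0,"rx":0,"ry":0,"rz":0,"grip":0},{"x":-0.7,"y":0,"z":1.9,"rx":0,"ry":0,"rz":0,"grip":0},{"x":0,"y":0,"z":0,"rx":0,"ry":0,"rz":0,"grip":0},{"x":0,"y":0,"z":0,"rx":0,"ry":0,"rz":0,"grip":0},{"x":0,"y":0,"z":0,"rx":0,"ry":0,"rz":0,"grip":0},{"x":0,"y":0,"z":0,"rx":0,"ry":0,"rz":0,"grip":0},{"x":0,"y":0,"z":0,"rx":0,"ry":0,"rz":0,"grip":0}]'
python3 g.py | sed -n 5p
```

```text
time: 21.78
eef_pos: [0.4943, 0.0858, 0.2121]
tcp_rot: [0.036, 0.999, 0.0, 0.001]
contact_force: [-6.1, 1.0, 4.3]
opening: 0.41
finger_force: 105.4
axis err deg 0.18860507717506894 s -5.2569806976375 lat x,y -0.5199627379015647 0.09025107274568177
```

```bash
python3 -m creep '[{"x":0.5,"y":0,"z":0.2,"rx":0,"ry":0,"rz":0,"grip":0},{"x":-0.7,"y":0,"z":1.9,"rx":0,"ry":0,"rz":0,"grip":0},{"x":0,"y":0,"z":0,"rx":0,"ry":0,"rz":0,"grip":0},{"x":-0.7,"y":0,"z":1.9,"rx":0,"ry":0,"rz":0,"grip":0},{"x":0,"y":0,"z":0,"rx":0,"ry":0,"rz":0,"grip":0},{"x":-0.7,"y":0,"z":1.9,"rx":0,"ry":0,"rz":0,"grip":0},{"x":0,"y":0,"z":0,"rx":0,"ry":0,"rz":0,"grip":0},{"x":0,"y":0,"z":0,"rx":0,"ry":0,"rz":0,"grip":0},{"x":0,"y":0,"z":0,"rx":0,"ry":0,"rz":0,"grip":0},{"x":0,"y":0,"z":0,"rx":0,"ry":0,"rz":0,"grip":0}]'
python3 g.py | sed -n 5p
```

```text
time: 22.62
eef_pos: [0.4957, 0.0857, 0.2084]
tcp_rot: [0.036, 0.999, -0.0, 0.0]
contact_force: [-12.2, 0.3, 16.0]
opening: 0.408
finger_force: 106.8
axis err deg 0.17727811309784813 s -9.166990397679013 lat x,y -0.506085500463705 0.05255716924113171
```

```bash
python3 -m creep '[{"x":0,"y":0,"z":1.2,"rx":0,"ry":0,"rz":0,"grip":0},{"x":0,"y":0,"z":0,"rx":0,"ry":0,"rz":0,"grip":0},{"x":0,"y":0,"z":0,"rx":0,"ry":0,"rz":0,"grip":0},{"x":0,"y":0,"z":0,"rx":0,"ry":0,"rz":0,"grip":0},{"x":0,"y":0,"z":0,"rx":0,"ry":0,"rz":0,"grip":0},{"x":0,"y":0,"z":0,"rx":0,"ry":0,"rz":0,"grip":0},{"x":0,"y":0,"z":0,"rx":0,"ry":0,"rz":0,"grip":0},{"x":0,"y":0,"z":0,"rx":0,"ry":0,"rz":0,"grip":0},{"x":0,"y":0,"z":0,"rx":0,"ry":0,"rz":0,"grip":0},{"x":0,"y":0,"z":0,"rx":0,"ry":0,"rz":0,"grip":0}]'
python3 g.py | sed -n 5p
```

```text
time: 23.45
eef_pos: [0.4957, 0.0857, 0.2084]
tcp_rot: [0.036, 0.999, -0.0, 0.0]
contact_force: [-15.2, -1.4, 19.9]
opening: 0.409
finger_force: 107.2
axis err deg 0.17758412807690827 s -9.197137199922977 lat x,y -0.5034676815511594 0.06059716030713077
```

The pump hasn't moved any further while the force rose to about 25 N, so the sleeve is at its stop (about 9 mm of travel).

```bash
python3 -c "
from plant import sign_off
print(sign_off())"
```

```text
the job is handed in; nothing more can be done
None
```

I've handed the job in: the plug is home in the pocket and let go, and the pump is still gripped, holding the valve sleeve at its stop (about 9 mm of travel, 25 N) at 23.5 s; the last stage was judged from force and position readings because my picture views were used up.

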